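# Unlock a block cylinder and hold its piston rod drawn out to the mark

## Robot

A 6-joint arm with a two-finger parallel gripper is mounted at the origin on a cart in front of the work surface, level with it; the furniture and walls round the work are solid. World frame = base frame: x ahead of the robot, y to its left, z up, the work surface at z = 0. Lengths are in m, angles in degrees, forces in N, time in s.
With the tool pointing down it reaches from about 0.4 to 0.825 m from the base axis. Payload 7 kg.
Tool frame: the origin (TCP) lies at the very end of the fingers, on their centre line; the grasp point (between the pads) lies 19 mm behind it; z points along the fingers, y is the direction in which the jaws open and shut (so a half turn about z gives the same grasp; the last joint's range is limited). The gripper opens to 88 mm and grips with 3 to 60 N. Pads are 19 mm wide; open, the fingers measure 130 mm over their backs; the gripper's body (78 mm by 193 mm) begins 47 mm behind the grasp point.
Start: joints at [-51.159, 20.546, 0.682, 0, -70.136, -16.507], TCP at [0.256, -0.624, 0.227] pointing down, gripper open.
Joint ranges: [-176.03, 176.03], [-82.01, 121.73], [-58.28, 71.71], [-173.87, 95.51], [-174.79, -0.11], [-173.66, 173.66]. Speed limits (degrees/s): [136.94, 136.94, 172.46, 180, 180, 180].

## Interface

Orientations are given as [roll, pitch, yaw] about the fixed x, y, z axes, in that order (R = Rz(yaw) Ry(pitch) Rx(roll)).
In Python, from plant import telemetry, optics, ctrl gives the robot as it stands.
- The arm moves only by the tool servo_tool, never from a script. Its argument "rows" is a list of rows, each a list of 3 entries, a list of its own where there are three numbers: the shift along the tool's x, y, z in m, then the turn, a rotation vector about the tool's x, y, z in units of 6 degrees (1.0 is 6 degrees), then the closure, from 0 (fully open) to 1 (shut). A call has 1 to 20 rows; each row shifts and turns the commanded pose from where the row before left it, along the tool's axes as they then stand; what a row does not reach is not made up. A row lasts 1/12 s, in which the tool goes at most 41.7 mm and 7.16 degrees, less where a joint would pass 70% of its speed; a pose out of reach is approached as far as the arm can. A call is refused whole if a number of a shift passes 0.0417 or a number of a turn 1, either way. A call with a gripper value outside its range is refused whole. The fingers move at their own pace and stop on an object; the grip force is fixed at half the most. Time passes only in rows, so rows that do not move let the fingers close. It gives the time, the measured TCP pose, the force and the opening at its end, in the units of the state.
- telemetry.get_obs(): the state, without advancing time (a new reading comes with each control period).
- optics.snapshot(name): name is "side" or "top" or "wrist"; returns the picture (420x560x3 uint8, red, green, blue); there is no depth.
- optics.camera_info(name): a dict with "mtx" (3x3 intrinsics, pixels), "rvec" (rotation vector, rad) and "tvec" (3), from world to camera coordinates, as OpenCV has them. Camera axes: x right, y down, z forward; pixel columns grow to the right and rows downward; lengths in m; the calibration is good to about 2 mm. A picture is of the moment at which its call begins: read the wrist's pose just before it. camera_info takes no time and is no camera call; for the wrist camera it gives the pose at the moment of the call.
- ctrl.close_job(): hands the job in, once; it reports no verdict.
The state is a dict: "clock": time; "joint_pos": joint angles; "qvel": joint speeds; "tau": joint torques, N m; "tool_pos": TCP position; "orientation": TCP orientation; "force": force on the tool from outside, world axes, zero at the start; "moment": the same for the moment, N m; "opening": finger opening in m.
Only numpy, scipy, OpenCV 4.12 (cv2) and the standard library are available. Lean on these libraries where they do the work, as an engineer would, in place of code of your own. Each camera call takes 0.05 s, during which the arm holds its last target.

## Task

The piston rod of the aluminium block cylinder on the cart has to be shown for a look at its running surface. First pull the red spring lock knob on the block's side straight out to its stop, where it clicks over and stays out; then grip the dark rod end and draw the rod straight up, without forcing or cocking it in its bore, until the whole blue band stands clear above the block's top while the red ring below it stays hidden in the bore. Finish still holding the rod steady there, do not let go, and leave the other things on the cart alone.

Things in the scene. Friction and masses are not known exactly. Their poses are not given: they have to be found in the camera images.
- cylinder: Fixed block cylinder: base plate 130 x 90 x 12 mm, bolt heads to 19 mm height, on it an aluminium block 60 x 60 mm, its flat top 112 mm above the cart. Origin: on the bore axis, underside of the base plate; z up. A plunger housing, 20 mm in diameter, 95 mm up, sticks out of the block along -x to x = -50 mm, then the red knob; two brass plugs stand 6 mm out of the +x face.
- bore_mouth (a point): Centre of the bore at the block's top face, 112 mm above the cart. The bore is vertical, 21 mm wide and 88 mm deep (floor 24 mm above the cart). The rod has about 0.5 mm of play all round in it.
- rod: Loose steel piston rod, about 0.35 kg, 20 mm in diameter, 138 mm long, upright in the bore; origin: centre of its lower end, z up along it, at rest 24 mm above the cart. Blue band 42 to 62 mm and red ring 20 to 26 mm above its origin, hidden at rest: the band is all out at 46 mm of lift, the ring starts to show at 62 mm. It drops back if let go; the lock pin stops it at 2 to 3 mm.
- rod_end (a point): Middle of the dark ribbed rod end on top of the rod, 26 mm in diameter, 44 mm tall, 116 mm above the rod's origin; at rest this point is 28 mm above the block's top and the rod end begins 6 mm above it. Grip it here from above.
- lock_knob (a joint): Travel of the red lock knob outward along the cylinder's -x, m: 0 locked, 0.014 out at its stop. A spring of about 5 N draws it in; past 0.011 it clicks over and stays at the stop by itself (about 2 N).
- knob_grip (a point): Centre of the red ribbed lock knob: a cylinder 24 mm in diameter and 24 mm long, its axis level along the cylinder's x, 95 mm above the cart and 75 mm out from the bore axis when locked; moves with the knob. Nothing but the base plate is below it.
- magnet_dish: Bystander: round steel magnet dish, 137 mm wide, 26 mm high; origin at the centre of its underside.
- starter_motor: Bystander: grey starter motor lying, 66 x 133 x 69 mm; origin under its centre.
- ratchet: Bystander: chromed ratchet, 162 mm long, 22 mm high; origin under its centre.
- sealant: Bystander: black squeeze bottle lying, 108 mm long, 36 mm high; origin under its centre.
- wrench: Bystander: combination wrench, 167 mm long, 8 mm high; origin under its centre.
- bearing: Bystander: ball bearing, 40 mm wide, 11 mm high; origin under its centre.
- spark_plug: Bystander: spark plug lying, 66 mm long, 18 mm high; origin under its centre. (A fixed oil cooler, 135 mm high, 350 mm long, stands along the far edge of the cart, its near face at x = 0.67 m.)
Not all that is in view belongs to the job. What is shaped like the rod but brown is not meant.

How it is judged (in metres and radians):
On the way, in this order (a step that is already met when the one before it is completed fails the run):
1. the lock knob is pulled out to its stop while the rod is still down (value of joint lock_knob above 0.0125 m and z of rod in the frame of cylinder below 0.03 m), for 0.2 s.
2. the rod is gripped and drawn up in line with its bore, with the lock out (z of rod in the frame of cylinder above 0.04 m and value of joint lock_knob above 0.0125 m and contact force between the fingers and rod above 2 N and angle between the z axis of rod and the z axis of cylinder, either way round below 0.07 rad and horizontal distance between rod and bore_mouth below 0.004 m), for 0.1 s.
At the end, for the whole second after the job is handed in: Finishes with fingers holding the rod (over 2 N), its lower end 69 to 87 mm above the cylinder's origin (lift 45 to 63 mm), within 0.07 rad and 4 mm of the bore axis, under 0.02 m/s, pressing on the bore with under 25 N; knob out over 12.5 mm (z of rod in the frame of cylinder between 0.069 and 0.087 m and value of joint lock_knob above 0.0125 m and contact force between the fingers and rod above 2 N and contact force between rod and cylinder below 25 N and linear speed of rod below 0.02 m/s and angle between the z axis of rod and the z axis of cylinder, either way round below 0.07 rad and horizontal distance between rod and bore_mouth below 0.004 m); the arm keeps its last pose, push and grip.
It fails at once if the rod is drawn too far: the red ring shows (lift over 64 mm) (z of rod in the frame of cylinder above 0.088 m).
It fails at once if the rod is forced in its bore or against the lock pin (over 60 N) (contact force between rod and cylinder above 60 N).
It fails at once if another thing on the cart is moved more than 30 mm (distance of any of magnet_dish, starter_motor, ratchet, sealant, wrench, bearing, spark_plug from where it was at the start of the episode above 0.03 m).
It also fails if it takes over 42 s, if anything falls off the work surface, if the arm or the gripper's body presses on something with over 40 N, if the wrist force passes 120 N, or if a joint passes its speed limit or range.

## Working session

There is one attempt and no reset: what is moved stays moved. The work goes in short steps, Python scripts to look and compute and a tool call to move; the robot and the scene stay as the last step left them, time stands still between calls to the robot, and variables do not carry over. Pictures are saved under pics/ and viewed, and the job is handed in when it is done.

Besides the shell and the picture viewer there is one more tool, called after "Request:" as name(argument=value, ...) on one line, values as JSON. servo_tool: Moves the arm, as the interface text tells. Its arguments: {"type":"object","properties":{"rows":{"type":"array"}},"required":["rows"]}

```bash
mkdir -p pics; ls
python3 - <<'E'
from plant import telemetry, optics, ctrl
import cv2
print(telemetry.get_obs())
for n in("side","top","wrist"):
    i=optics.camera_info(n);print(n,i)
    cv2.imwrite(f"pics/{n}0.png",optics.snapshot(n)[:,:,::-1])
E
```

```text
pics
{'clock': 0.0, 'joint_pos': array([-5.11598062e+01,  2.05921667e+01,  6.35431185e-01, -1.97868569e-02,
       -7.01347856e+01, -1.65067138e+01]), 'qvel': array([ 0.08981194, -0.01561266,  0.05950477,  0.01141152, -0.05152908,
       -0.0044834 ]), 'tau': array([-1.58138726e-03, -5.82721639e+01,  2.93051165e+01,  6.99701965e+00,
        6.65083411e-03, -1.55496036e-04]), 'tool_pos': array([ 0.25629716, -0.62394383,  0.22562805]), 'orientation': array([ 1.79906965e+02, -8.17184606e-03, -1.57673252e+02]), 'force': array([-0.7586092 ,  0.18391071,  0.37113194]), 'moment': array([-0.03268015,  0.02162522, -0.01756892]), 'opening': 0.08774808692280793}
side {'mtx': array([[431.17114643,   0.        , 276.14741183],
       [  0.        , 431.17114643, 210.27375397],
       [  0.        ,   0.        ,   1.        ]]), 'rvec': array([ 1.86727225, -0.49590908,  0.36723962]), 'tvec': array([-0.41849687,  0.18983129,  0.68674038])}
top {'mtx': array([[510.34929782,   0.        , 279.44755074],
       [  0.        , 510.34929782, 210.05785724],
       [  0.        ,   0.        ,   1.        ]]), 'rvec': array([ 2.23069741, -1.95563776,  0.22631311]), 'tvec': array([-0.03855258,  0.50516535,  1.11214655])}
wrist {'mtx': array([[316.69725674,   0.        , 277.85926486],
       [  0.        , 316.69725674, 214.56665203],
       [  0.        ,   0.        ,   1.        ]]), 'rvec': array([-1.642668  , -2.44958974, -0.37797343]), 'tvec': array([ 0.67433579, -0.03710273,  0.39296847])}
```

View pics/side0.png

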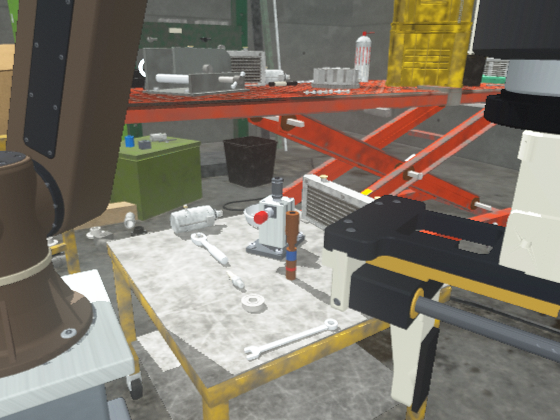

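View pics/top0.png

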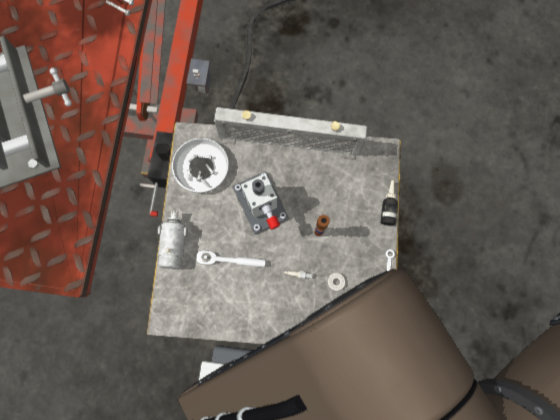

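View pics/wrist0.png

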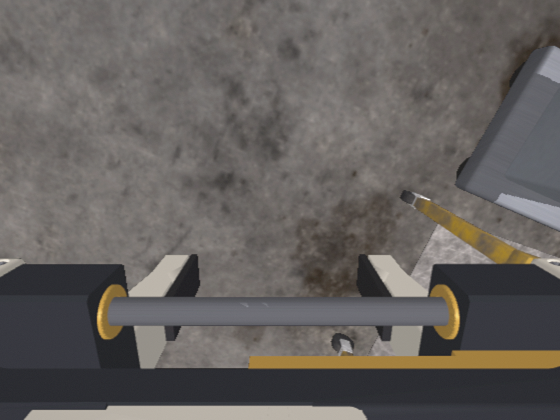

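The side view shows the cylinder at about (275,225), with the red knob at (261,217). The top view shows the block at about (258,188), the knob at (272,222) and the brown decoy at (321,224). I'll enlarge both.

Run:
```python
import cv2
a=cv2.imread("pics/top0.png")[160:245,215:300];cv2.imwrite("pics/topc.png",cv2.resize(a,None,fx=7,fy=7,interpolation=cv2.INTER_CUBIC))
a=cv2.imread("pics/side0.png")[170:270,235:325];cv2.imwrite("pics/sidec.png",cv2.resize(a,None,fx=6,fy=6,interpolation=cv2.INTER_CUBIC))
```

```text
(no output)
```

View pics/topc.png

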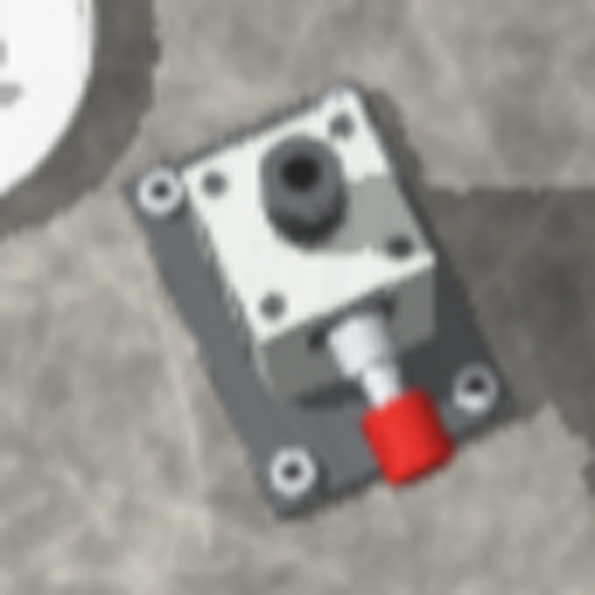

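View pics/sidec.png

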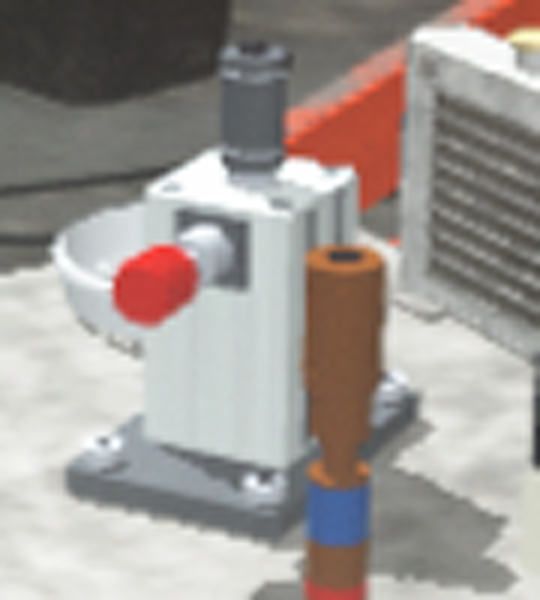

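```bash
cat > fit.py <<'E'
import numpy as np,cv2
from scipy.optimize import least_squares
from plant import optics
F=[("top",(262,342),(-.03,.03,.112)),("top",(435,262),(-.03,-.03,.112)),("top",(182,178),(.03,.03,.112)),("top",(352,88),(.03,-.03,.112)),
("top",(299,172),(0,0,.162)),("top",(407,438),(-.075,0,.095)),("top",(278,518),(-.065,.045,.012)),
("side",(257,50),(0,0,.162)),("side",(155,285),(-.075,0,.095)),("side",(146,192),(-.03,.03,.112)),("side",(68,490),(-.065,.045,.006))]
S={"top":(7,215,160),"side":(6,235,170)}
C={n:optics.camera_info(n) for n in S}
def res(p,full=False):
    r=[]
    c,s=np.cos(p[2]),np.sin(p[2])
    for n,uv,L in F:
        k,ox,oy=S[n]
        u=np.array([(uv[0]+.5)/k-.5+ox,(uv[1]+.5)/k-.5+oy])
        w=np.array([p[0]+c*L[0]-s*L[1],p[1]+s*L[0]+c*L[1],L[2]])
        q=cv2.projectPoints(w.reshape(1,3),C[n]["rvec"],C[n]["tvec"],C[n]["mtx"],None)[0].ravel()
        r.append(q-u)
    r=np.array(r)
    return r if full else r.ravel()
s=least_squares(res,[.6,.1,.4],loss="soft_l1")
print(s.x,np.degrees(s.x[2]));print(res(s.x,1).round(2))
E
python3 fit.py
```

```text
[0.53090327 0.07814614 0.57887357] 33.16701220619206
[[-0.21 -0.14]
 [-0.14 -0.22]
 [-0.28 -0.59]
 [ 0.03  1.  ]
 [ 0.25  0.24]
 [ 0.42  0.1 ]
 [ 0.06  0.07]
 [-0.04  0.31]
 [ 0.69  0.18]
 [-0.04 -0.11]
 [-0.41 -1.58]]
```

```bash
cat > h.py <<'E'
import numpy as np,cv2
from scipy.spatial.transform import Rotation as R
from plant import telemetry, optics
def ray(n,u,v,z):
    c=optics.camera_info(n);Rm=cv2.Rodrigues(c["rvec"])[0];o=-Rm.T@c["tvec"];d=Rm.T@np.linalg.solve(c["mtx"],[u,v,1.]);return o+d*(z-o[2])/d[2]
def to(target,yaw=None):
    o=telemetry.get_obs();e=o["orientation"].copy()
    print("t",o["clock"],"pos",o["tool_pos"].round(4),"ori",e.round(2),"F",o["force"].round(1),"op",round(o["opening"],4))
    if yaw is not None: print("dyaw about tool z units",((e[2]-yaw+180)%360-180)/6)
    M=R.from_euler('xyz',[180,0,yaw if yaw is not None else e[2]],degrees=True) 
    print("tool delta",M.inv().apply(np.array(target)-o["tool_pos"]).round(4))
E
python3 - <<'E'
from h import *
print("decoy top",ray("top",322,217,.138),"base",ray("top",320,232,0))
c=optics.camera_info("wrist");Rm=cv2.Rodrigues(c["rvec"])[0];o=-Rm.T@c["tvec"]
ob=telemetry.get_obs();T=R.from_euler('xyz',ob["orientation"],degrees=True)
print("cam in tool",T.inv().apply(o-ob["tool_pos"]),"axis in tool",T.inv().apply(Rm[2]))
to([.467,.036,.226],-146.8)
E
```

```text
decoy top [ 0.48433889 -0.06572346  0.138     ] base [ 0.47840919 -0.07349157  0.        ]
cam in tool [ 0.08275079 -0.00017736 -0.15913266] axis in tool [-3.00517674e-01  1.21284831e-04  9.53776238e-01]
t 0.15 pos [ 0.2563 -0.624   0.2258] ori [ 1.7993e+02 -1.0000e-02 -1.5767e+02] F [-0.4  0.3 -0.8] op 0.0879
dyaw about tool z units -1.8121217472159306
tool delta [-5.377e-01  4.369e-01 -2.000e-04]
```

Run:
```python
import cv2
a=cv2.imread("pics/top0.png")[200:245,300:345];cv2.imwrite("pics/d1.png",cv2.resize(a,None,fx=10,fy=10,interpolation=cv2.INTER_CUBIC))
a=cv2.imread("pics/side0.png")[200:290,270:320];cv2.imwrite("pics/d2.png",cv2.resize(a,None,fx=6,fy=6,interpolation=cv2.INTER_CUBIC))
```

```text
(no output)
```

View pics/d1.png

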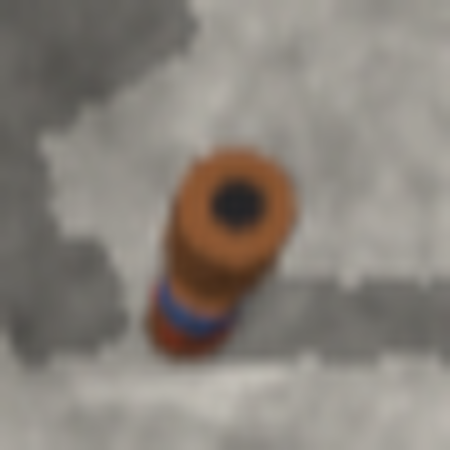

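View pics/d2.png

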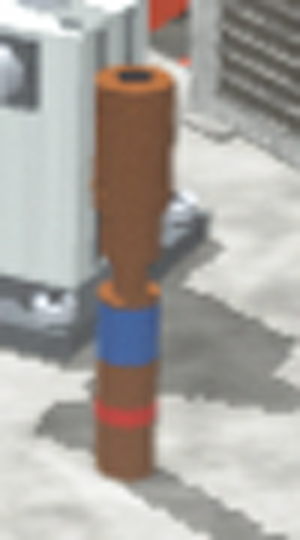

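Request:
servo_tool(rows=[[[0, 0, 0], [0, 0, -0.906], 0.4], [[0, 0, 0], [0, 0, -0.906], 0.4], [[-0.035, 0.03, 0], [0, 0, 0], 0.4], [[-0.035, 0.03, 0], [0, 0, 0], 0.4], [[-0.035, 0.03, 0], [0, 0, 0], 0.4], [[-0.035, 0.03, 0], [0, 0, 0], 0.4], [[-0.035, 0.03, 0], [0, 0, 0], 0.4], [[-0.035, 0.03, 0], [0, 0, 0], 0.4], [[-0.035, 0.03, 0], [0, 0, 0], 0.4], [[-0.035, 0.03, 0], [0, 0, 0], 0.4], [[-0.035, 0.03, 0], [0, 0, 0], 0.4], [[-0.035, 0.03, 0], [0, 0, 0], 0.4], [[-0.035, 0.03, 0], [0, 0, 0], 0.4], [[-0.035, 0.03, 0], [0, 0, 0], 0.4], [[-0.025, 0.025, 0], [0, 0, 0], 0.4], [[0, 0, 0], [0, 0, 0], 0.4], [[0, 0, 0], [0, 0, 0], 0.4]])

```text
clock: 1.57
tool_pos: [0.4034, -0.1078, 0.2267]
orientation: [-180.0, 0.0, -146.5]
force: [-0.7, -0.4, 0.3]
opening: 0.0524
```

The decoy stands free, with its top at top px (323.8,220) and side px (292.7,212.5).

Run:
```python
from h import *
P=[]
for n in("top","side"):
    c=optics.camera_info(n);P.append(c["mtx"]@np.c_[cv2.Rodrigues(c["rvec"])[0],c["tvec"]])
X=cv2.triangulatePoints(P[0],P[1],np.array([[323.8],[220.]]),np.array([[292.7],[212.5]]));print((X[:3]/X[3]).T)
to([.467,.036,.226],-146.8)
```

```text
[[ 0.47806522 -0.07009828  0.13845561]]
t 1.5667 pos [ 0.4034 -0.1078  0.2267] ori [-1.8000e+02  2.0000e-02 -1.4653e+02] F [-0.7 -0.4  0.3] op 0.0524
dyaw about tool z units 0.0453766918289773
tool delta [-0.1319  0.0855  0.0007]
```

Request:
servo_tool(rows=[[[-0.033, 0.02, 0], [0, 0, 0.045], 0.4], [[-0.033, 0.021, 0], [0, 0, 0], 0.4], [[-0.033, 0.022, 0], [0, 0, 0], 0.4], [[-0.033, 0.022, 0], [0, 0, 0], 0.4], [[0, 0, 0], [0, 0, 0], 0.4], [[0, 0, 0], [0, 0, 0], 0.4]])

```text
clock: 2.07
tool_pos: [0.4679, 0.0339, 0.2259]
orientation: [180.0, -0.1, -147.0]
force: [-0.4, -1.7, 0.1]
opening: 0.0524
```

Run:
```python
from h import *
to([.467,.036,.226],-146.8)
c=optics.camera_info("wrist");print(c)
cv2.imwrite("pics/w1.png",optics.snapshot("wrist")[:,:,::-1])
def pr(p): return cv2.projectPoints(np.array(p).reshape(-1,1,3),c["rvec"],c["tvec"],c["mtx"],None)[0].reshape(-1,2).round(0)
a=np.radians(33.17);L=np.array([(0,0,.162),(-.087,0,.095),(-.063,0,.095),(-.03,.03,.112),(-.03,-.03,.112),(.03,.03,.112),(.03,-.03,.112)])
W=np.c_[.5309+np.cos(a)*L[:,0]-np.sin(a)*L[:,1],.0781+np.sin(a)*L[:,0]+np.cos(a)*L[:,1],L[:,2]]
print(pr(W))
```

```text
t 2.0667 pos [0.4679 0.0339 0.2259] ori [ 1.7999e+02 -9.0000e-02 -1.4701e+02] F [-0.4 -1.7  0.1] op 0.0524
dyaw about tool z units -0.03450049590093348
tool delta [-0.0004  0.0023 -0.0001]
{'mtx': array([[316.69725674,   0.        , 277.85926486],
       [  0.        , 316.69725674, 214.56665203],
       [  0.        ,   0.        ,   1.        ]]), 'rvec': array([-1.41772827, -2.61044912, -0.39964899]), 'tvec': array([ 0.22625926, -0.42858826,  0.26940434])}
[[281. 318.]
 [280. 196.]
 [280. 220.]
 [312. 259.]
 [249. 259.]
 [311. 313.]
 [251. 314.]]
```

View pics/w1.png

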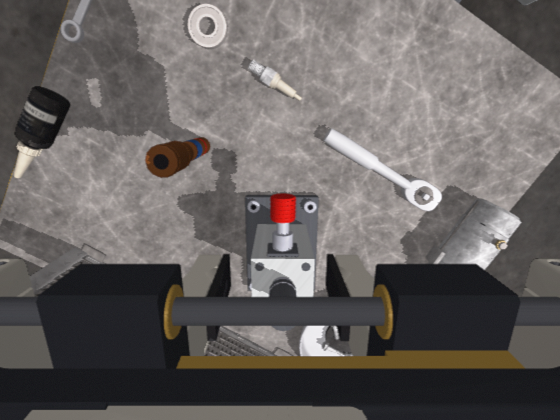

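Run:
```python
import cv2
a=cv2.imread("pics/w1.png")[180:320,235:335];cv2.imwrite("pics/w1c.png",cv2.resize(a,None,fx=6,fy=6,interpolation=cv2.INTER_CUBIC)[:800])
```

```text
(no output)
```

View pics/w1c.png

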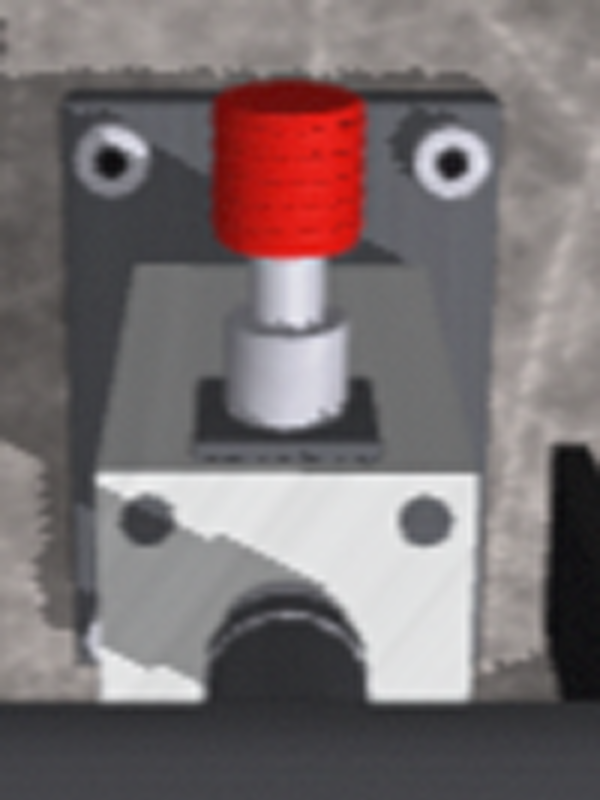

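```bash
sed -e 's/^S=.*/F+=[("wrist",(480,472),(-.03,.03,.112)),("wrist",(94,473),(-.03,-.03,.112)),("wrist",(66,98),(-.065,-.045,.012)),("wrist",(500,98),(-.065,.045,.012)),("wrist",(289,98),(-.087,0,.095))]\nS={"top":(7,215,160),"side":(6,235,170),"wrist":(6,235,180)}/' fit.py > fit2.py; python3 fit2.py
sed -e 's/^s=/F=F[-5:]\ns=/' fit2.py >fit3.py; python3 fit3.py
```

```text
[0.5297175  0.07794192 0.56933321] 32.620389920629044
[[-0.37  0.34]
 [-0.18  0.48]
 [-0.2  -0.23]
 [ 0.22  1.58]
 [ 0.27  0.79]
 [ 0.14  0.77]
 [-0.24  0.52]
 [-0.46  0.4 ]
 [-0.06  0.24]
 [-0.52 -0.06]
 [-0.98 -1.56]
 [-0.83  0.59]
 [ 0.04  0.13]
 [-1.44  0.68]
 [ 0.38  1.06]
 [-0.39 -0.19]]
[0.52900788 0.07820742 0.57301163] 32.83114816693973
[[-0.28  0.05]
 [ 0.56 -0.2 ]
 [-1.14  0.45]
 [ 0.71  0.56]
 [-0.08 -0.65]]
```

Request:
servo_tool(rows=[[[0, 0, 0], [1.0, 0, 0.03], 0.4], [[0, 0, 0], [1.0, 0, 0], 0.4], [[0, 0, 0], [0, 0, 0], 0.4], [[0, 0, 0], [0, 0, 0], 0.4]])

```text
clock: 2.45
tool_pos: [0.4661, 0.0324, 0.2261]
orientation: [-168.0, -0.1, -147.2]
force: [0.4, -0.1, -0.1]
opening: 0.0526
```

```bash
cat >> h.py <<'E'
def dl(target):
    o=telemetry.get_obs();M=R.from_euler('xyz',o["orientation"],degrees=True)
    print("t",o["clock"],"pos",o["tool_pos"].round(4),"ori",o["orientation"].round(2),"F",o["force"].round(1),"op",round(o["opening"],4))
    print("axes\n",M.as_matrix().round(3))
    print("tool delta",M.inv().apply(np.array(target)-o["tool_pos"]).round(4))
E
python3 -c "
from h import *
dl([.4673,.0333,.0764])"
```

```text
t 2.45 pos [0.4661 0.0324 0.2261] ori [-1.6799e+02 -9.0000e-02 -1.4717e+02] F [ 0.4 -0.1 -0.1] op 0.0526
axes
 [[-0.84  -0.531  0.112]
 [-0.542  0.822 -0.176]
 [ 0.002 -0.208 -0.978]]
tool delta [-0.0018  0.0313  0.1464]
```

Request:
servo_tool(rows=[[[-0.001, 0.016, 0.01], [0, 0, 0], 0.4], [[-0.001, 0.0153, 0.02], [0, 0, 0], 0.4], [[0, 0, 0.025], [0, 0, 0], 0.4], [[0, 0, 0.025], [0, 0, 0], 0.4], [[0, 0, 0.02], [0, 0, 0], 0.4], [[0, 0, 0.0], [0, 0, 0], 0.4], [[0, 0, 0.0], [0, 0, 0], 0.4]])

```text
clock: 3.03
tool_pos: [0.4639, 0.0413, 0.1222]
orientation: [-168.0, -0.1, -147.4]
force: [-0.1, 1.0, 0.4]
opening: 0.0527
```

```bash
python3 -c "
from h import *
dl([.4673,.0333,.0764])
a=optics.snapshot('wrist')[:,:,::-1];cv2.imwrite('pics/w2.png',a)
b=optics.snapshot('side')[150:290,200:360,::-1];cv2.imwrite('pics/s2.png',cv2.resize(b,None,fx=4,fy=4,interpolation=cv2.INTER_CUBIC))"
```

```text
t 3.0333 pos [0.4639 0.0413 0.1222] ori [-1.6802e+02 -1.0000e-01 -1.4740e+02] F [-0.1  1.   0.4] op 0.0527
axes
 [[-0.842 -0.527  0.11 ]
 [-0.539  0.824 -0.176]
 [ 0.002 -0.208 -0.978]]
tool delta [0.0014 0.0011 0.0466]
```

View pics/w2.png

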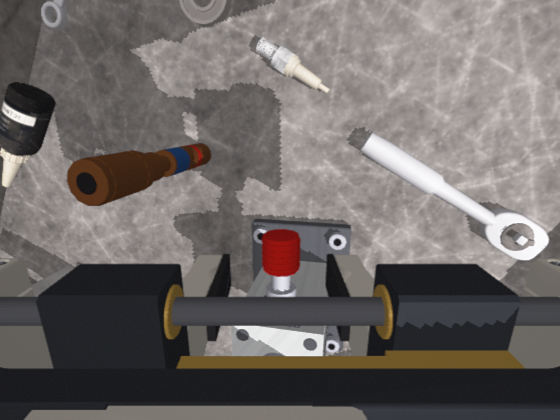

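View pics/s2.png

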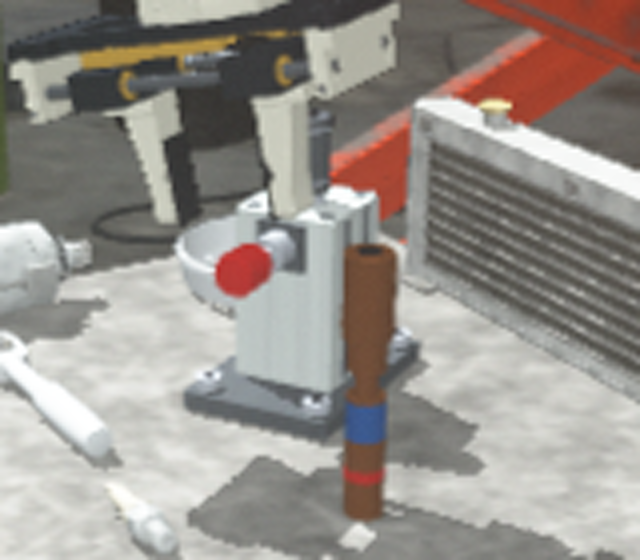

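The knob at wrist px (282,252) is centred between the fingers at 222 and 338, and the decoy is clear. I'll descend and grip.

Request:
servo_tool(rows=[[[0.001, 0.001, 0.012], [0, 0, 0], 0.4], [[0, 0, 0.012], [0, 0, 0], 0.4], [[0, 0, 0.012], [0, 0, 0], 0.4], [[0, 0, 0.009], [0, 0, 0], 0.4], [[0, 0, 0.0], [0, 0, 0], 0.4], [[0, 0, 0.0], [0, 0, 0], 0.4]])

```text
clock: 3.63
tool_pos: [0.4683, 0.0356, 0.0791]
orientation: [-168.0, 0.1, -147.3]
force: [0.4, -0.7, 0.7]
opening: 0.0526
```

```bash
python3 -c "
from h import *
dl([.4673,.0333,.0764])
a=optics.snapshot('wrist')[:,:,::-1];cv2.imwrite('pics/w3.png',a)
b=optics.snapshot('side')[150:290,200:360,::-1];cv2.imwrite('pics/s3.png',cv2.resize(b,None,fx=4,fy=4,interpolation=cv2.INTER_CUBIC))"
```

```text
t 3.6333 pos [0.4683 0.0356 0.0791] ori [-1.6800e+02  8.0000e-02 -1.4726e+02] F [ 0.4 -0.7  0.7] op 0.0526
axes
 [[-0.841 -0.529  0.114]
 [-0.541  0.823 -0.174]
 [-0.001 -0.208 -0.978]]
tool delta [ 0.0021 -0.0008  0.0029]
```

View pics/w3.png

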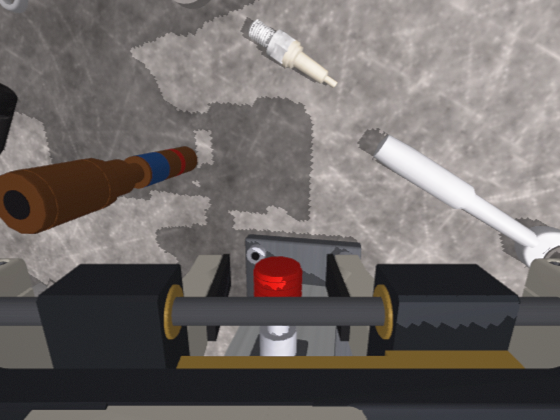

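View pics/s3.png

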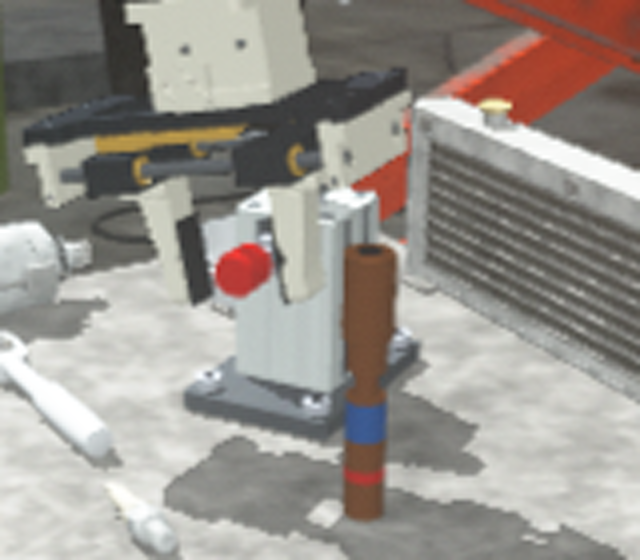

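Request:
servo_tool(rows=[[[0.002, 0, 0.002], [0, 0, 0], 0.4], [[0, 0, 0], [0, 0, 0], 1], [[0, 0, 0], [0, 0, 0], 1], [[0, 0, 0], [0, 0, 0], 1], [[0, 0, 0], [0, 0, 0], 1], [[0, 0, 0], [0, 0, 0], 1], [[0, 0, 0], [0, 0, 0], 1], [[0, 0, 0], [0, 0, 0], 1]])

```text
clock: 4.4
tool_pos: [0.4664, 0.0336, 0.0763]
orientation: [-168.0, -0.0, -147.2]
force: [4.0, -3.7, 0.0]
opening: 0.0233
```

Request:
servo_tool(rows=[[[0.002, 0, 0], [0, 0, 0], 1], [[0.002, 0, 0], [0, 0, 0], 1], [[0.002, 0, 0], [0, 0, 0], 1], [[0.002, 0, 0], [0, 0, 0], 1], [[0.002, 0, 0], [0, 0, 0], 1], [[0.002, 0, 0], [0, 0, 0], 1], [[0.0015, 0, 0], [0, 0, 0], 1], [[0, 0, 0], [0, 0, 0], 1]])

```text
clock: 5.07
tool_pos: [0.4546, 0.026, 0.0762]
orientation: [-168.0, -0.0, -147.3]
force: [3.4, -5.9, 2.3]
opening: 0.0231
```

```bash
python3 -c "
from h import *
dl([.4664-.0118,.0336-.0076,.0763])"
```

```text
t 5.0667 pos [0.4546 0.026  0.0762] ori [-1.6796e+02 -3.0000e-02 -1.4726e+02] F [ 3.4 -5.9  2.3] op 0.0231
axes
 [[-0.841 -0.529  0.112]
 [-0.541  0.823 -0.176]
 [ 0.001 -0.209 -0.978]]
tool delta [ 0.      0.     -0.0001]
```

Request:
servo_tool(rows=[[[0.001, 0, 0], [0, 0, 0], 1], [[0.001, 0, 0], [0, 0, 0], 1], [[0, 0, 0], [0, 0, 0], 1], [[0, 0, 0], [0, 0, 0], 1]])

```text
clock: 5.4
tool_pos: [0.4545, 0.0261, 0.0764]
orientation: [-168.0, 0.1, -147.2]
force: [12.0, -7.0, -6.2]
opening: 0.0235
```

```bash
python3 -c "
from h import *
dl([.4664-.0118,.0336-.0076,.0763])
a=optics.snapshot('wrist')[:,:,::-1];cv2.imwrite('pics/w4.png',a)"
```

```text
t 5.4 pos [0.4545 0.0261 0.0764] ori [-1.6797e+02  1.1000e-01 -1.4719e+02] F [12.  -7.  -6.2] op 0.0235
axes
 [[-0.84  -0.53   0.115]
 [-0.542  0.822 -0.174]
 [-0.002 -0.208 -0.978]]
tool delta [-0.     -0.0001  0.0002]
```

View pics/w4.png

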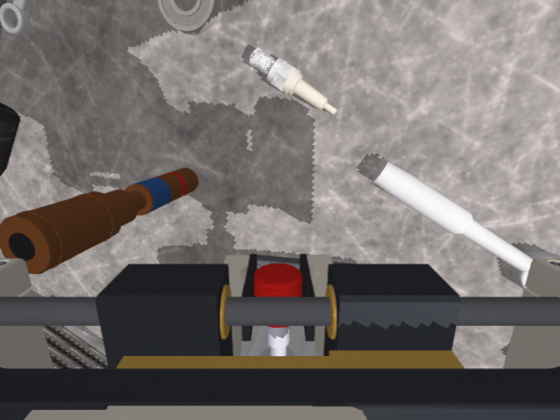

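The knob moved 14 mm and then hit a firm stop. I'll relax the pull, open and retract.

Request:
servo_tool(rows=[[[-0.001, 0, 0], [0, 0, 0], 1], [[-0.0005, 0, 0], [0, 0, 0], 0.4], [[0, 0, 0], [0, 0, 0], 0.4], [[0, 0, 0], [0, 0, 0], 0.4], [[0, 0, 0], [0, 0, 0], 0.4], [[0, 0, 0], [0, 0, 0], 0.4], [[0, 0, -0.015], [0, 0, 0], 0.4], [[0, 0, -0.03], [0, 0, 0], 0.4], [[0, 0, -0.035], [0, 0, 0], 0.4], [[0, 0, -0.035], [0, 0, 0], 0.4], [[0, 0, -0.035], [0, 0, 0], 0.4], [[0, 0, -0.03], [0, 0, 0], 0.4], [[0, 0, -0.02], [-1, 0, 0], 0.4], [[0, 0, 0], [-1, 0, 0], 0.4], [[0, 0, 0], [0, 0, 0], 0.4], [[0, 0, 0], [0, 0, 0], 0.4]])

```text
clock: 6.78
tool_pos: [0.4325, 0.0603, 0.2719]
orientation: [180.0, 0.1, -147.5]
force: [-1.2, 0.5, -1.4]
opening: 0.0524
```

```bash
python3 -c "
from h import *
dl([.5295,.078,.24])
a=optics.snapshot('wrist')[:,:,::-1];cv2.imwrite('pics/w5.png',a)
a=optics.snapshot('wrist')[170:310,235:335,::-1];cv2.imwrite('pics/w5c.png',cv2.resize(a,None,fx=6,fy=6,interpolation=cv2.INTER_CUBIC)[:800])
c=optics.camera_info('wrist')
p=np.array([.5295-.8406*.101,.078-.5417*.101,.095]);print(cv2.projectPoints(p.reshape(1,3),c['rvec'],c['tvec'],c['mtx'],None)[0])
p=np.array([.5295,.078,.162]);print(cv2.projectPoints(p.reshape(1,3),c['rvec'],c['tvec'],c['mtx'],None)[0])
"
```

```text
t 6.7833 pos [0.4325 0.0603 0.2719] ori [ 1.8000e+02  6.0000e-02 -1.4748e+02] F [-1.2  0.5 -1.4] op 0.0524
axes
 [[-0.843 -0.538  0.001]
 [-0.538  0.843  0.001]
 [-0.001  0.    -1.   ]]
tool delta [-0.0912 -0.0372  0.032 ]
[[[242.3446383  186.59382539]]]
[[[238.58824463 303.17917068]]]
```

View pics/w5c.png

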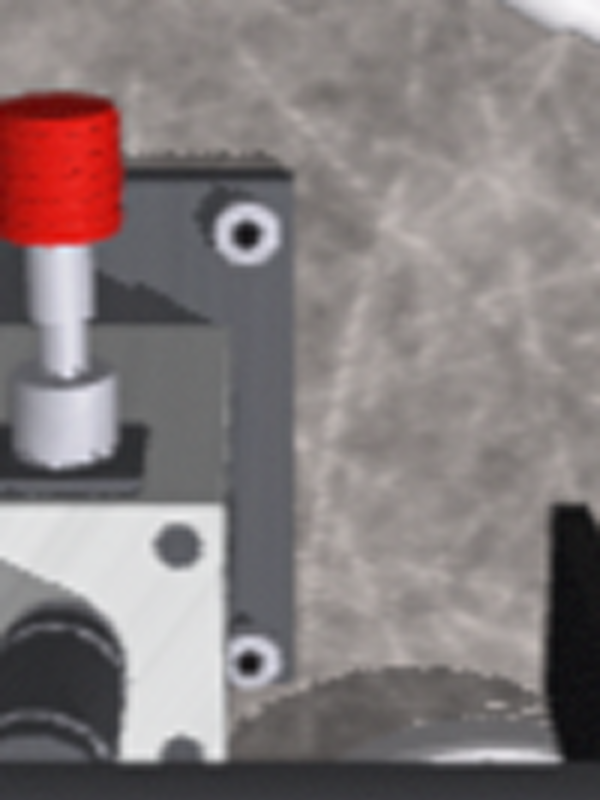

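View pics/w5.png

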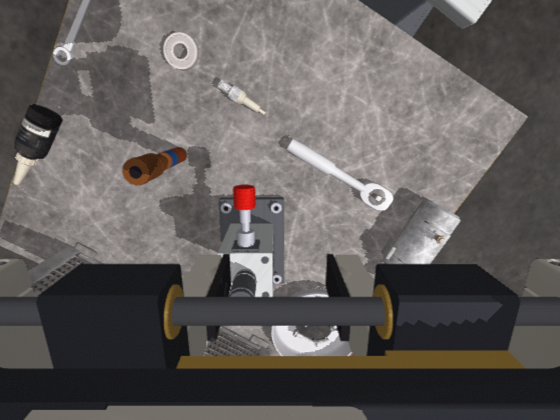

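The knob stays out at wrist px (245,197). Next I'll go over the rod.

Request:
servo_tool(rows=[[[-0.02, -0.008, 0.01], [0, 0, -0.05], 0.4], [[-0.025, -0.01, 0.015], [0, 0, 0], 0.4], [[-0.025, -0.01, 0.015], [0, 0, 0], 0.4], [[-0.02, -0.009, 0.015], [0, 0, 0], 0.4], [[0, 0, 0.005], [0, 0, 0], 0.4], [[0, 0, 0], [0, 0, 0], 0.4], [[0, 0, 0], [0, 0, 0], 0.4]])

```text
clock: 7.47
tool_pos: [0.5264, 0.0795, 0.2108]
orientation: [-180.0, -0.2, -146.9]
force: [0.1, -0.4, 0.5]
opening: 0.0526
```

```bash
python3 -c "
from h import *
dl([.5295,.078,.21])
a=optics.snapshot('wrist')[:,:,::-1];cv2.imwrite('pics/w6.png',a)
b=optics.snapshot('top')[140:250,200:310,::-1];cv2.imwrite('pics/t6.png',cv2.resize(b,None,fx=5,fy=5,interpolation=cv2.INTER_CUBIC))"
```

```text
t 7.4667 pos [0.5264 0.0795 0.2108] ori [-1.7997e+02 -1.6000e-01 -1.4687e+02] F [ 0.1 -0.4  0.5] op 0.0526
axes
 [[-0.837 -0.547 -0.002]
 [-0.547  0.837 -0.002]
 [ 0.003 -0.001 -1.   ]]
tool delta [-0.0018 -0.003   0.0008]
```

View pics/w6.png

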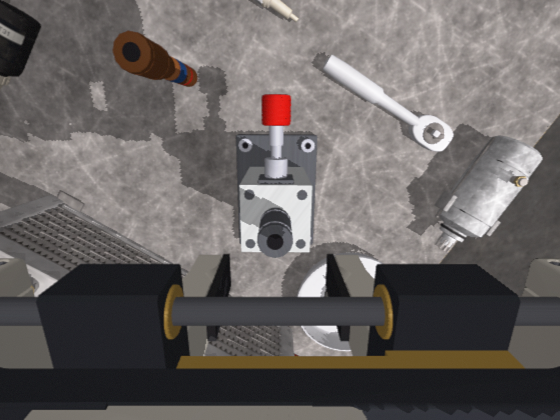

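Request:
servo_tool(rows=[[[-0.0018, -0.0026, 0], [0, 0, 0], 0.4], [[0, 0, 0.01], [0, 0, 0], 0.4], [[0, 0, 0.015], [0, 0, 0], 0.4], [[0, 0, 0.015], [0, 0, 0], 0.4], [[0, 0, 0.01], [0, 0, 0], 0.4], [[0, 0, 0], [0, 0, 0], 0.4], [[0, 0, 0], [0, 0, 0], 0.4]])

```text
clock: 8.15
tool_pos: [0.5302, 0.0779, 0.1615]
orientation: [-180.0, -0.0, -146.9]
force: [0.2, 0.1, 0.2]
opening: 0.053
```

```bash
python3 -c "
from h import *
dl([.5295,.078,.121])
a=optics.snapshot('wrist')[100:350,190:370,::-1];cv2.imwrite('pics/w7.png',cv2.resize(a,None,fx=3,fy=3)[:600])"
```

```text
t 8.15 pos [0.5302 0.0779 0.1615] ori [-1.7999e+02 -4.0000e-02 -1.4694e+02] F [0.2 0.1 0.2] op 0.053
axes
 [[-0.838 -0.545 -0.001]
 [-0.545  0.838 -0.001]
 [ 0.001 -0.    -1.   ]]
tool delta [0.0005 0.0005 0.0405]
```

View pics/w7.png

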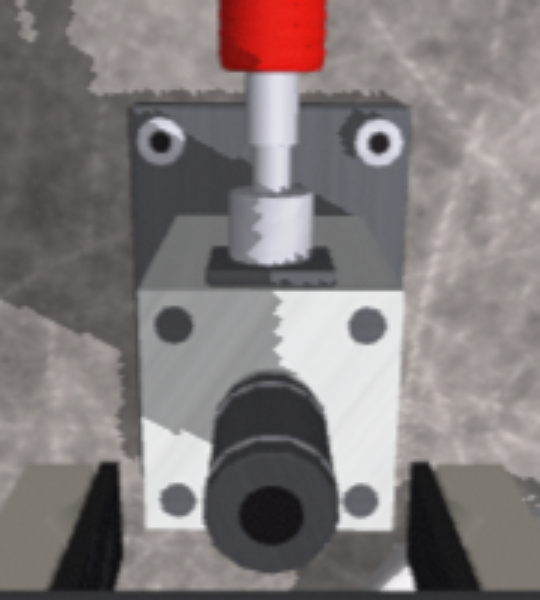

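The rod's top centre is at crop (271,510) and the finger midline at about 266, so I'll shift +0.8 mm in y and descend.

Request:
servo_tool(rows=[[[0.0005, 0.0008, 0.006], [0, 0, 0], 0.4], [[0, 0, 0.01], [0, 0, 0], 0.4], [[0, 0, 0.01], [0, 0, 0], 0.4], [[0, 0, 0.008], [0, 0, 0], 0.4], [[0, 0, 0.006], [0, 0, 0], 0.4], [[0, 0, 0], [0, 0, 0], 0.4], [[0, 0, 0], [0, 0, 0], 0.4]])

```text
clock: 8.78
tool_pos: [0.5294, 0.0784, 0.1212]
orientation: [-180.0, -0.1, -146.9]
force: [0.6, 0.5, 0.7]
opening: 0.0528
```

```bash
python3 -c "
from h import *
dl([.5295,.078,.121])
a=optics.snapshot('wrist')[100:350,190:370,::-1];cv2.imwrite('pics/w8.png',cv2.resize(a,None,fx=3,fy=3)[:600])"
```

```text
t 8.7833 pos [0.5294 0.0784 0.1212] ori [-1.8000e+02 -6.0000e-02 -1.4694e+02] F [0.6 0.5 0.7] op 0.0528
axes
 [[-0.838 -0.546 -0.001]
 [-0.546  0.838 -0.001]
 [ 0.001 -0.    -1.   ]]
tool delta [ 0.0002 -0.0003  0.0002]
```

View pics/w8.png

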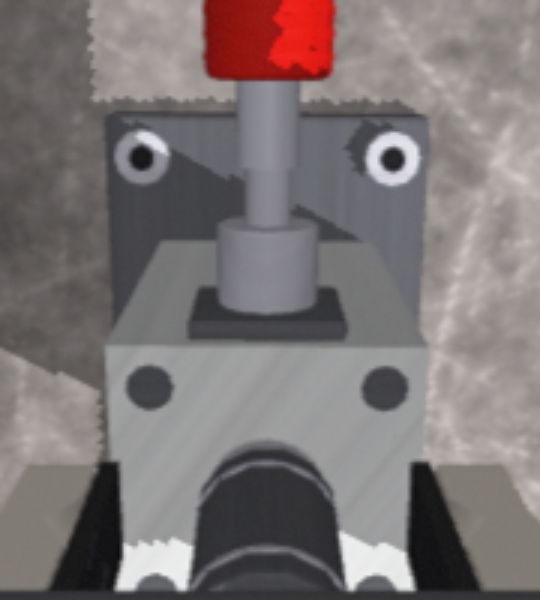

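Centred: rod at 266, fingers at 266. I'll close now.

Request:
servo_tool(rows=[[[0, 0, 0], [0, 0, 0], 0.55], [[0, 0, 0], [0, 0, 0], 0.65], [[0, 0, 0], [0, 0, 0], 0.7], [[0, 0, 0], [0, 0, 0], 0.8], [[0, 0, 0], [0, 0, 0], 1], [[0, 0, 0], [0, 0, 0], 1], [[0, 0, 0], [0, 0, 0], 1], [[0, 0, 0], [0, 0, 0], 1]])

```text
clock: 9.5
tool_pos: [0.5297, 0.0786, 0.1219]
orientation: [-180.0, 0.0, -146.9]
force: [1.2, 0.5, 2.6]
opening: 0.0258
```

```bash
python3 -c "
from h import *
dl([.5295,.078,.121])"
```

```text
t 9.5 pos [0.5297 0.0786 0.1219] ori [-1.8000e+02  3.0000e-02 -1.4694e+02] F [1.2 0.5 2.6] op 0.0258
axes
 [[-0.838 -0.546  0.   ]
 [-0.546  0.838  0.   ]
 [-0.001 -0.    -1.   ]]
tool delta [ 0.0005 -0.0004  0.0009]
```

Gripped with low lateral force. I'll make a short test lift first.

Request:
servo_tool(rows=[[[0, 0, -0.001], [0, 0, 0], 1], [[0, 0, -0.0015], [0, 0, 0], 1], [[0, 0, -0.0015], [0, 0, 0], 1], [[0, 0, -0.002], [0, 0, 0], 1], [[0, 0, 0], [0, 0, 0], 1]])

```text
clock: 9.92
tool_pos: [0.5296, 0.0785, 0.128]
orientation: [-180.0, 0.0, -146.9]
force: [0.7, -0.4, -3.2]
opening: 0.0256
```

The force reads the rod's weight only and the pin is clear. I'll continue the lift.

Request:
servo_tool(rows=[[[0, 0, -0.003], [0, 0, 0], 1], [[0, 0, -0.003], [0, 0, 0], 1], [[0, 0, -0.003], [0, 0, 0], 1], [[0, 0, -0.003], [0, 0, 0], 1], [[0, 0, -0.003], [0, 0, 0], 1], [[0, 0, -0.003], [0, 0, 0], 1], [[0, 0, -0.003], [0, 0, 0], 1], [[0, 0, -0.003], [0, 0, 0], 1], [[0, 0, 0], [0, 0, 0], 1], [[0, 0, 0], [0, 0, 0], 1]])

```text
clock: 10.75
tool_pos: [0.5297, 0.0785, 0.1519]
orientation: [180.0, 0.0, -146.9]
force: [-0.3, -0.0, -2.8]
opening: 0.0255
```

```bash
python3 -c "
from h import *
dl([.5297,.0786,.175])"
```

```text
t 10.75 pos [0.5297 0.0785 0.1519] ori [ 1.8000e+02  4.0000e-02 -1.4695e+02] F [-0.3 -0.  -2.8] op 0.0255
axes
 [[-0.838 -0.545  0.001]
 [-0.545  0.838  0.   ]
 [-0.001  0.    -1.   ]]
tool delta [-0.0001  0.     -0.0231]
```

Request:
servo_tool(rows=[[[0, 0, -0.003], [0, 0, 0], 1], [[0, 0, -0.003], [0, 0, 0], 1], [[0, 0, -0.003], [0, 0, 0], 1], [[0, 0, -0.003], [0, 0, 0], 1], [[0, 0, -0.003], [0, 0, 0], 1], [[0, 0, -0.003], [0, 0, 0], 1], [[0, 0, -0.003], [0, 0, 0], 1], [[0, 0, -0.0025], [0, 0, 0], 1], [[0, 0, 0], [0, 0, 0], 1], [[0, 0, 0], [0, 0, 0], 1], [[0, 0, 0], [0, 0, 0], 1], [[0, 0, 0], [0, 0, 0], 1]])

```text
clock: 11.75
tool_pos: [0.5295, 0.0785, 0.175]
orientation: [180.0, -0.0, -146.9]
force: [-0.1, 0.7, -2.8]
opening: 0.0255
```

```bash
python3 -c "
from h import *
dl([.5297,.0786,.175])
b=optics.snapshot('side')[150:290,200:360,::-1];cv2.imwrite('pics/s9.png',cv2.resize(b,None,fx=4,fy=4,interpolation=cv2.INTER_CUBIC))
cv2.imwrite('pics/w9.png',optics.snapshot('wrist')[:,:,::-1])"
```

```text
t 11.75 pos [0.5295 0.0785 0.175 ] ori [ 1.7999e+02 -1.0000e-02 -1.4694e+02] F [-0.1  0.7 -2.8] op 0.0255
axes
 [[-0.838 -0.545 -0.   ]
 [-0.545  0.838 -0.   ]
 [ 0.     0.    -1.   ]]
tool delta [-0.0003 -0.      0.    ]
```

View pics/s9.png

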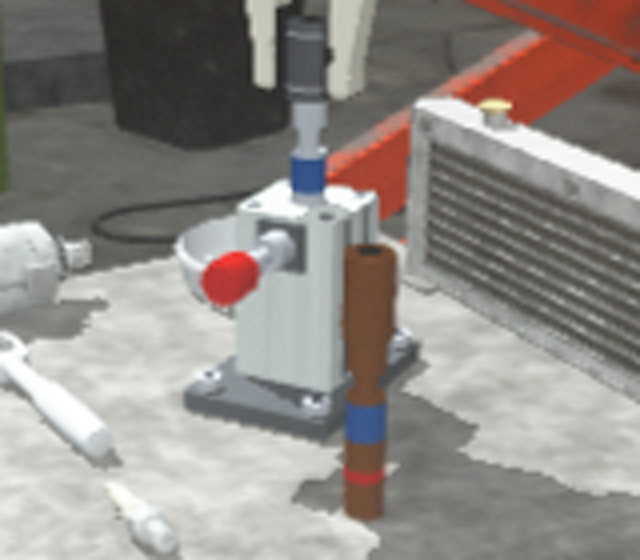

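View pics/w9.png

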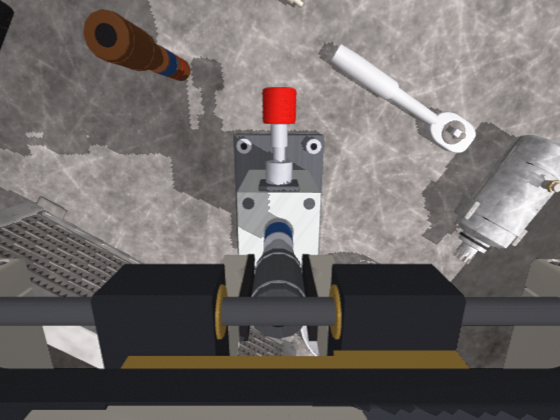

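The side view shows the blue band at crop (308,175) clear above the top with bare steel below it. No red ring is visible and the knob is out at (230,278). Forces are just the rod's weight, so I'm handing in.

```bash
python3 -c "
from plant import telemetry,ctrl
print(ctrl.close_job()); o=telemetry.get_obs(); print(o['clock'],o['tool_pos'],o['force'],o['opening'])"
```

```text
the job is handed in; nothing more can be done
None
the job is handed in; nothing more can be done
```

I pulled the red lock knob about 14 mm to its stop, and it stayed out after I released it. I then gripped the dark rod end from above and drew the rod straight up about 53.5 mm. I handed the job in at about 12 s, still holding the rod.

Last checks before handing in:
- **Band and ring:** the side picture showed the whole blue band above the block with a strip of bare steel below it, and no red ring.
- **Knob:** it was still out in both the side and wrist pictures.
- **Hold:** the force on the tool was about 2.8 N, mostly the rod's weight, with under 1 N sideways. The tool was vertical and the finger opening was 25.5 mm.
- **Other things on the cart:** I saw no contact with any of them. The sealant, wrench and bearing were not in the last pictures.

None of the last checks failed. The only disagreement was that the camera fits of the cylinder's position differed by 1 to 2 mm, so I centred on the rod end by the wrist picture before gripping. The lift is taken from the tool height and was not measured on the rod. The hand-in call gave no verdict.

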